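# Charge the headlamp on the hand-crank stand

### The job

Set the silver headlamp gently, lens up, lengthways up the slope, into the sloping cradle of the grey hand-crank charging stand and let go of it. Then turn the crank clockwise, as seen by someone facing the sloping deck, through the heavy point in each turn, slowly and steadily so that it neither races ahead (well under one turn in two seconds) nor kicks back, until the gauge pointer has come right up to the broad full mark or beyond it. Leave the crank at rest with the headlamp still in its cradle, and leave the boot tree, ice scraper and ski pole basket where they are.

Things in the scene. Friction and masses are not known exactly. Their poses are not given: they have to be found in the camera images.
- headlamp: Silver headlamp without strap, a rounded box 72 x 44 mm, 32 mm high, lying on its back; on its top a round lens bezel (38 mm across, 10 mm high) and a small black button; 0.08 to 0.17 kg. Origin: centre of its underside. x: along its length, z: out through the lens. It starts lens up on the shelf, at the robot's left or right; grip it across its 44 mm width.
- cradle (a point): Point on the stand's deck where the centre of the headlamp's underside belongs, its length along the slope (either way round). x: up the slope, y: across, towards the crank, z: square to the deck. A lip 18 mm high, 82 mm wide, crosses the lower end, its inner face 39 mm below this point; low ridges 5 mm high run along both sides, 72 mm apart inside; the upper end is open.
- deck: Sloping grey top of the fixed charging stand. Origin on its surface, in mid-width, 90 mm above the shelf. x: up the slope, y: left as seen facing the deck, z: square to the deck, 30 degrees from vertical. The stand is turned so that the deck rises away from the robot and to its left. It reaches from x -90 to 130 mm, y -140 to 140 mm. Crank on its y side, cradle on its -y side. Stand 0.26 m high.
- bar_mid (a point): Middle of the centre line of the aluminium carrying bar, 16 mm thick, that runs along the deck's y across the whole width on two end posts; 120 mm up the slope from the hub and 122 mm above the deck, square to it. It leans out over the deck and bars an upright gripper from the knob's upper positions; one held square to the deck passes.
- hub (a point): Centre of the crank, on the deck's surface, 150 mm along y from the cradle point and 6 mm further up the slope. Axes as those of the deck; z is the crank's axis.
- knob_mid (a point): Middle of the crank's black knob: a round sleeve 26 mm across, 42 mm long, its axis square to the deck, that turns freely on its pin, so a gripper may keep its heading while the knob goes round. It circles the hub at a radius of 55 mm, 37 mm above the deck; the knob's foot is 16 mm and its top 58 mm above the deck; the flat steel crank arm under it reaches 13 mm.
- crank (a joint): Crank angle (rad), growing clockwise as seen facing the deck. 0 (and each full turn): knob straight up the slope from the hub; 1.57: towards the cradle. Starts at 0 to 4.4; stops at -1 and 22. Takes 1 to 4 N at the knob, but in the 0.75 rad before each heavy point (5.2, 11.5) a spring resists with up to 6 to 12 N, and in the 0.75 rad after it pushes on as hard. Keep within -3 to 4.5 rad/s.
- gauge (a joint): Pointer of the round white charge gauge (56 mm across) on the deck, 55 mm down the slope and 80 mm from the hub towards the cradle. Reads the crank angle / 6.3: 0 at the first thin mark, 2.0 at the broad full mark (crank at 12.6, after 1.3 to 2 turns), turning clockwise. Only the crank moves it. Going beyond the mark does no harm.
- boot_tree: Bystander: wooden boot tree, 190 x 58 x 46 mm, on the other side of the stand from the headlamp. Origin: underside, about its middle; x along it.
- scraper: Bystander: grey plastic ice scraper, 185 x 95 x 16 mm, lying between robot and stand, to the right. Origin: underside, about its middle.
- basket: Bystander: red ski pole basket, a spoked ring 97 mm across and 22 mm high. Origin: centre of its underside.
Not all that is in view belongs to the job. Leave any purple or yellow look-alike of the headlamp alone.

How it is judged (in metres and radians):
On the way, in this order (a step that is already met when the one before it is completed fails the run):
1. the headlamp lies in the cradle, lens up, lengthways, let go (x of headlamp in the frame of cradle between -0.024 and 0.024 m and y of headlamp in the frame of cradle between -0.02 and 0.02 m and z of headlamp in the frame of cradle between -0.006 and 0.01 m and angle between the z axis of headlamp and the z axis of cradle, either way round below 0.2 rad and angle between the x axis of headlamp and the x axis of cradle, either way round below 0.35 rad and linear speed of headlamp below 0.05 m/s and contact force between the fingers and headlamp below 0.3 N), for 0.3 s.
2. the crank has been turned until the gauge pointer is at the full mark (value of joint gauge above 1.95 rad), for 0.1 s.
At the end, for the whole second after the job is handed in: The headlamp, let go and still, lies flat and lens up in the cradle, within 24 mm along and 20 mm across the slope of the cradle point, its length within 0.35 rad of the slope, 0.2 rad of flat, 10 mm of the deck; gauge over 1.95 (full mark 2.0); crank at rest (under 0.3 rad/s) (all of step 1 and velocity of joint crank between -0.3 and 0.3 rad/s and value of joint gauge above 1.95 rad); the robot touches nothing.
It fails at once if the crank races ahead (over 4.5 rad/s) (velocity of joint crank above 4.5 rad/s).
It fails at once if the crank kicks back (over 3 rad/s backwards) (velocity of joint crank below -3 rad/s).
It fails at once if the headlamp is dropped on the cradle (over 0.6 m/s within 30 mm of the deck) (linear speed of headlamp above 0.6 m/s and distance between headlamp and cradle below 0.03 m).
It fails at once if the boot tree, scraper or basket is moved more than 40 mm (distance of any of boot_tree, scraper, basket from where it was at the start of the episode above 0.04 m).
It also fails if it takes over 70 s, if anything falls off the work surface, if the arm or the gripper's body presses on something with over 40 N, if the wrist force passes 120 N, or if a joint passes its speed limit or range.

### The arm

A 6-joint arm with a two-finger parallel gripper is mounted at the origin on the work surface. World frame = base frame: x ahead of the robot, y to its left, z up, the work surface at z = 0. Lengths are in mm, angles in rad, forces in N, time in s.
With the tool pointing down it reaches from about 425 to 1125 mm from the base axis. Payload 14.9 kg.
Tool frame: the origin (TCP) lies at the very end of the fingers, on their centre line; the grasp point (between the pads) lies 19 mm behind it (manip.grasp_offset is the distance from the TCP to the grasp point, in mm); z points along the fingers, y is the direction in which the jaws open and shut (so a half turn about z gives the same grasp; the last joint's range is limited). The gripper opens to 91 mm and grips with 3 to 60 N. Pads are 32 mm wide; open, the fingers measure 118 mm over their backs; the gripper's body (76 mm by 178 mm) begins 60 mm behind the grasp point.
Start: joints at [-1.268, 0.379, 1.734, -0, 1.028, -0.033], TCP at [230.663, -660.918, 213.932] pointing down, gripper open.
Joint ranges: [-2.77, 2.77], [-0.74, 2.19], [0, 2.66], [-1.06, 4.2], [0.31, 2.87], [-3.08, 3.08]. Speed limits (rad/s): [1.89, 1.89, 2.39, 3.14, 3.14, 3.14].

### API

Orientations are given as a unit quaternion [w, x, y, z].
In Python, from station import manip, read_camera, camera_info, job_done, models gives the robot as it stands.
- The arm moves only by the tool carry_out, never from a script. Its argument "deltas" is a list of rows, each a list of 7 numbers: the shift along the world's x, y, z in mm, then the turn, a rotation vector about the world's x, y, z in degrees, then the closure in counts, from 0 (fully open) to 255 (shut). A call has 1 to 20 rows; each row shifts and turns the pose as measured when the row begins; what a row does not reach is not made up. A row lasts 1/8 s, in which the tool goes at most 62.5 mm and 10.7 degrees, less where a joint would pass 70% of its speed; a pose out of reach is approached as far as the arm can. A call is refused whole if a number of a shift passes 62.5 or a number of a turn 10.7, either way. A call with a gripper value outside its range is refused whole. The fingers move at their own pace and stop on an object; the grip force is fixed at half the most. Time passes only in rows, so rows that do not move let the fingers close. It gives the time, the measured TCP pose, the force and the opening at its end, in the units of the state.
- manip.state(): the state, without advancing time (a new reading comes with each control period).
- read_camera(name): name is "side" or "top"; returns the picture (420x560x3 uint8, red, green, blue); there is no depth.
- camera_info(name): a dict with "fx", "fy", "cx", "cy" (pixels), "R" (3x3) and "t" (3): a world point X has camera coordinates R X + t. Camera axes: x right, y down, z forward; pixel columns grow to the right and rows downward; lengths in mm; the calibration is good to about 2 mm. A picture is of the moment at which its call begins. camera_info takes no time and is no camera call.
- job_done(): hands the job in, once; it reports no verdict.
Trained networks look in the newest picture that a camera, given by its name, has taken for a name from the list of things; names that differ only in an ending like _2 or _b are one class to them, and where a whole thing is asked for, a point or a joint stands for the part that bears it (a point fixed in the world has none). Each returns a list of dicts, best first, with "conf" (0 to 1); they miss things now and then, are a little off and sometimes report something else, mostly with a low value. They report only what shows in the picture. A call takes as long as a camera call. They do not tell look-alikes from the thing itself.
- models.spot_in(query, camera): "xy" ([column, row] in pixels, amid what is visible of it).
- models.spot_point(query, camera): "xy" ([column, row] in pixels: a listed point, or the origin of a listed thing).
The state is a dict: "t": time; "joints": joint angles; "qvel": joint speeds; "effort": joint torques, N m; "tcp_pos": TCP position; "orientation": TCP orientation; "force": force on the tool from outside, world axes, zero at the start; "ft_torque": the same for the moment, N m; "finger_gap": finger opening in mm.
Only numpy, scipy, OpenCV 4.12 (cv2) and the standard library are available. Lean on these libraries where they do the work, as an engineer would, in place of code of your own. Each camera call takes 0.05 s, during which the arm holds its last target. There are 200 camera calls.

## Working session

There is one attempt and no reset: what is moved stays moved. The work goes in short steps, Python scripts to look and compute and a tool call to move; the robot and the scene stay as the last step left them, time stands still between calls to the robot, and variables do not carry over. Pictures are saved under pics/ and viewed, about 8 in all and at most 12, crops included, and the job is handed in when it is done.

Besides the shell and the picture viewer there is one more tool, called after "Request:" as a command line: name --pt "numbers of a row" for each row, then --argument value for the rest. carry_out: Moves the arm, as the interface text tells. Its arguments: {"type":"object","properties":{"deltas":{"type":"array","items":{"type":"array","items":{"type":"number"}}}},"required":["deltas"]}

```bash
mkdir -p pics
cat > h.py <<'E'
from station import manip, read_camera, camera_info, job_done, models
import numpy as np, cv2
from scipy.spatial.transform import Rotation as Rn
from scipy.optimize import least_squares
def save(c,n):
    im=read_camera(c); cv2.imwrite(f'pics/{n}.png',im[:,:,::-1]); return im
def proj(c,X):
    k=camera_info(c);R=np.array(k['R']);t=np.array(k['t'])
    p=(R@np.atleast_2d(X).T).T+t
    return np.c_[k['fx']*p[:,0]/p[:,2]+k['cx'],k['fy']*p[:,1]/p[:,2]+k['cy']]
def ray(c,uv):
    k=camera_info(c);R=np.array(k['R']);t=np.array(k['t'])
    d=R.T@np.array([(uv[0]-k['cx'])/k['fx'],(uv[1]-k['cy'])/k['fy'],1]); return -R.T@t,d
def atz(c,uv,z):
    o,d=ray(c,uv); return o+d*(z-o[2])/d[2]
E
python3 - <<'E'
from h import *
a=save('side','s0');b=save('top','t0')
cv2.imwrite('pics/both.png',cv2.resize(np.hstack([a,b])[:,:,::-1],(800,300)))
for c in ('side','top'):
    k=camera_info(c); print(c,'pos',-np.array(k['R']).T@np.array(k['t']),k['fx'])
    for q in ('headlamp','cradle','deck','bar_mid','hub','knob_mid','gauge','boot_tree','scraper','basket'):
        r=models.spot_point(q,c); print(q,[(np.round(x['xy']).tolist(),round(x['conf'],2)) for x in r[:3]])
E
```

```text
side pos [494.85534095 707.81212599 931.19434023] 413.5724980480053
headlamp [([312.0, 151.0], 0.77), ([268.0, 151.0], 0.65), ([245.0, 167.0], 0.58)]
cradle [([230.0, 242.0], 0.69)]
deck [([255.0, 259.0], 0.8)]
bar_mid [([239.0, 228.0], 0.93)]
hub [([274.0, 275.0], 0.75)]
knob_mid [([269.0, 251.0], 0.5)]Traceback (most recent call last):
  File "<stdin>", line 7, in <module>
ValueError: it knows: bar_mid, basket, boot_tree, cradle, deck, headlamp, hub, knob_mid, scraper
```

View pics/t0.png

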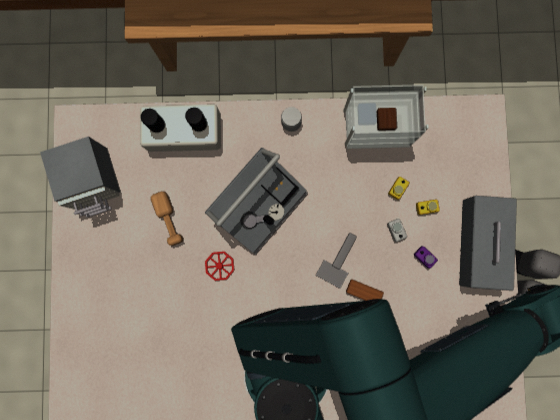

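View pics/s0.png

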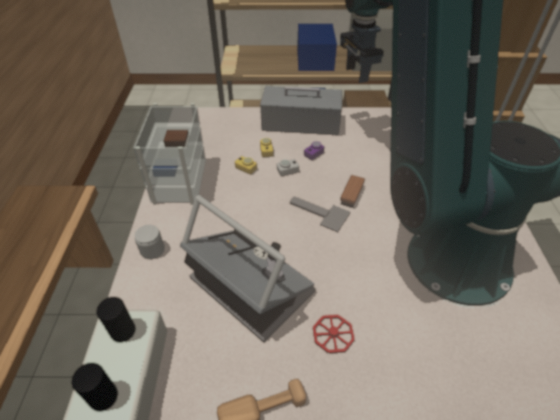

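```bash
cat >> h.py <<'E'
def frame(p):  # X,Y,psi
    c,s=np.cos(p[2]),np.sin(p[2]);k,h=np.cos(np.pi/6),.5
    R=np.array([[c*k,-s,-h*c],[s*k,c,-h*s],[h,0,k]]); return R,np.array([p[0],p[1],90.])
E
python3 - <<'E'
from h import *
D={}
for c in ('side','top'):
    for q in ('headlamp','cradle','deck','bar_mid','hub','knob_mid','boot_tree','scraper','basket'):
        r=models.spot_point(q,c); D[c,q]=r
        if c=='top' or q=='knob_mid': print(c,q,[(np.round(x['xy'],1).tolist(),round(x['conf'],2)) for x in r[:4]])
L=[("cradle",0),("deck",1),("hub",2),("bar_mid",3),("knob_mid",4)]
def pts(p):
    R,o=frame(p);x,y,th=p[3:6]
    P=np.array([[x,y,0],[0,0,0],[x+6,y+150,0],[x+126,0,122],[x+6+55*np.cos(th),y+150-55*np.sin(th),37]])
    return o+P@R.T
def f(p):
    W=pts(p);e=[(p[3]-0)/30,(p[4]+75)/10]
    for c in('side','top'):
        for q,i in L:
            if D[c,q]: e+=list((proj(c,W[i])[0]-D[c,q][0]['xy'])*D[c,q][0]['conf'])
    return np.array(e)
x0=atz('top',D['top','deck'][0]['xy'] if D['top','deck'] else (257,205),90)
best=min((least_squares(f,[x0[0],x0[1],.8,0,-75,th],loss='soft_l1') for th in (0,1,2,3,4)),key=lambda r:r.cost)
p=best.x;print('fit',np.round(p,3),best.cost);print(np.round(f(p),1))
np.save('p.npy',p)
print(np.round(pts(p),1)); print('lamp', atz('top',(397,230),30), [atz('top',x['xy'],0) for x in D['top','headlamp'][:4]])
R,o=frame(p);x,y=p[3:5]
im=read_camera('top');k=3
crop=cv2.resize(im[135:265,190:320],None,fx=4,fy=4,interpolation=cv2.INTER_CUBIC)
G=np.array([[-90,-140,0],[-90,140,0],[130,140,0],[130,-140,0],[x,y,0],[x+6,y+150,0],[x-49,y+70,0]])
for q in np.r_[proj('top',o+G@R.T),proj('top',pts(p)[3:])]:
    cv2.circle(crop,tuple(int(v) for v in ((q-[190,135])*4)),4,(255,0,0),1)
c2=cv2.resize(im[205:270,365:445],None,fx=4,fy=4,interpolation=cv2.INTER_CUBIC)
out=np.zeros((520,800,3),np.uint8);out[:,:520]=crop;out[:260,480:800]=c2
ims=read_camera('side');s=cv2.resize(ims[145:185,270:340],None,fx=4,fy=4,interpolation=cv2.INTER_CUBIC);out[300:460,520:800]=s
cv2.imwrite('pics/c1.png',out[:,:,::-1])
E
```

```text
side knob_mid [([269.4, 250.6], 0.5)]
top headlamp [([424.7, 256.6], 0.69), ([425.2, 211.4], 0.6), ([394.8, 189.9], 0.56), ([397.0, 232.7], 0.5)]
top cradle [([282.0, 186.0], 0.76), ([396.1, 231.7], 0.72)]
top deck [([261.7, 204.1], 0.55)]
top bar_mid [([247.2, 189.9], 0.93)]
top hub [([247.6, 221.2], 0.84), ([398.7, 230.0], 0.6)]
top knob_mid [([270.0, 216.7], 0.64)]
top boot_tree [([165.7, 213.6], 0.94)]
top scraper [([339.6, 262.3], 0.83)]
top basket [([220.1, 264.8], 0.64)]Traceback (most recent call last):
  File "<stdin>", line 19, in <module>
  File "<stdin>", line 19, in <genexpr>
    return func(*args, **kwargs)
    result = trf(vector_fun.fun, vector_fun.jac, x0, f0, J0, lb, ub, ftol, xtol,
                 gtol, max_nfev, x_scale, loss_function, tr_solver,
                 tr_options.copy(), verbose, callback=callback_wrapped)
    return trf_no_bounds(
        fun, jac, x0, f0, J0, ftol, xtol, gtol, max_nfev, x_scale,
        loss_function, tr_solver, tr_options, verbose, callback=callback)
    J = jac(x)
    self._update_jac()
    ~~~~~~~~~~~~~~~~^^
    self.J = self.jac_
[... 441 characters left out ...]
use_one_sided, method,
                             ^^^^^^^^^^^^^^^^^^^^^^
                             mf)
                             ^^^
    df = [f_eval - f0 for f_eval in f_evals]
                                    ^^^^^^^
    f = np.atleast_1d(self.fun(x, *self.args, **self.kwargs))
                      ~~~~~~~~^^^^^^^^^^^^^^^^^^^^^^^^^^^^^^
    return np.atleast_1d(self.fun(x))
                         ~~~~~~~~^^^
    return self.f(x, *self.args, **self.kwargs)
           ~~~~~~^^^^^^^^^^^^^^^^^^^^^^^^^^^^^^
  File "<stdin>", line 16, in f
  File "h.py", line 8, in proj
    k=camera_info(c);R=np.array(k['R']);t=np.array(k['t'])
ValueError: time passes only in moves, steps and waits
```

```bash
sed -i 's/^def save/import functools\n_ci=camera_info\ncamera_info=functools.cache(lambda c:_ci(c))\ndef save/' h.py
cat > fit.py <<'E'
from h import *
D={}
for c in ('side','top'):
    im=read_camera(c)
    for q in ('cradle','deck','bar_mid','hub','knob_mid'):
        D[c,q]=models.spot_point(q,c)
L=[("cradle",0),("deck",1),("hub",2),("bar_mid",3),("knob_mid",4)]
def pts(p):
    R,o=frame(p);x,y,th=p[3:6]
    P=np.array([[x,y,0],[0,0,0],[x+6,y+150,0],[x+126,0,122],[x+6+55*np.cos(th),y+150-55*np.sin(th),37]])
    return o+P@R.T
def f(p):
    W=pts(p);e=[(p[3]-0)/30,(p[4]+75)/10]
    for c in('side','top'):
        for q,i in L:
            if D[c,q]: e+=list((proj(c,W[i])[0]-D[c,q][0]['xy'])*D[c,q][0]['conf'])
    return np.array(e)
x0=atz('top',(259,204),90)
best=min((least_squares(f,[x0[0],x0[1],.8,0,-75,th],loss='soft_l1') for th in (0,1,2,3,4)),key=lambda r:r.cost)
p=best.x
E
python3 - <<'E'
from fit import *
print('fit',np.round(p,3),best.cost);print(np.round(f(p),1))
np.save('p.npy',p)
print(np.round(pts(p),1)); print('lamp', atz('top',(397,230),30))
for n,u in (('boot',(165.7,213.6)),('scr',(339.6,262.3)),('bas',(220.1,264.8))): print(n,atz('top',u,0))
R,o=frame(p);x,y=p[3:5]
im=read_camera('top')
crop=cv2.resize(im[135:265,190:310],None,fx=4,fy=4,interpolation=cv2.INTER_CUBIC)
G=np.array([[-90,-140,0],[-90,140,0],[130,140,0],[130,-140,0],[x,y,0],[x+6,y+150,0],[x-49,y+70,0]])
for q in np.r_[proj('top',o+G@R.T),proj('top',pts(p)[3:])]:
    cv2.circle(crop,tuple(int(v) for v in ((q-[190,135])*4)),4,(255,0,0),1)
c2=cv2.resize(im[205:265,370:440],None,fx=4,fy=4,interpolation=cv2.INTER_CUBIC)
out=np.zeros((520,780,3),np.uint8);out[:,:480]=crop;out[:240,490:770]=c2
ims=read_camera('side');s=cv2.resize(ims[145:185,270:340],None,fx=4,fy=4,interpolation=cv2.INTER_CUBIC);out[300:460,490:770]=s
cv2.imwrite('pics/c1.png',out[:,:,::-1])
E
```

```text
fit [ 563.043   62.845    0.8     -5.004  -89.055 -393.695] 43.337174229891446
[-0.2 -1.4 -1.5 -2.  -0.4  0.6 -0.  15.5 -0.6 -1.4 -0.9 -0.8 -1.3 -0.
 -0.7  1.   1.4  0.3  3.4  1.  -6.8 14.3]
[[623.9  -2.3  87.5]
 [563.   62.8  90. ]
 [519.9 105.9  90.5]
 [593.6  94.2 256.2]
 [522.1  41.9 107.6]]
lamp [ 475.26971934 -390.25871664   30.        ]
boot [554.15834369 402.81669769   0.        ]
scr [ 370.82713754 -194.0176674     0.        ]
bas [372.84215856 216.67479224   0.        ]
```

View pics/c1.png

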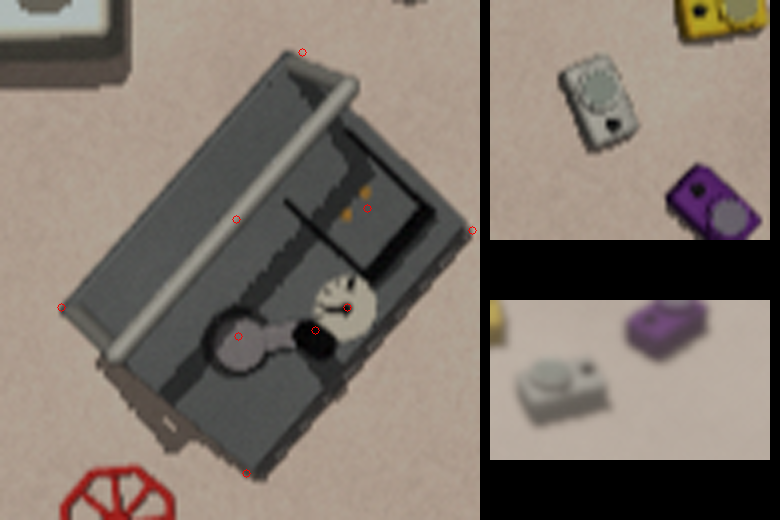

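Run:
```python
from h import *
cr=lambda a:np.array(a)/4+[190,135]
obs=[((130,140,0),(62,304),1),((130,-140,0),(289,52),1),((-90,-140,0),(473,228),1),((-90,140,0),(258,480),1)]
def P(p):
    x,y=p[3:5]
    return np.array([o[0] for o in obs]+[(x+6,y+150,10),(x-49,y+70,4),(x,y,0),(x+126,0,122)],float)
uv=np.array([cr(o[1]) for o in obs]+[cr((240,340)),cr((346,307)),cr((359,203)),[247.2,189.9]])
us=np.array([[230,242],[239,228]])
w=np.array([1,1,1,1,2,2,.7,1])[:,None]
def f(p):
    R,o=frame(p);W=o+P(p)@R.T
    return np.r_[(w*(proj('top',W)-uv)).ravel(),(.5*(proj('side',W[6:])-us)).ravel()]
r=least_squares(f,[563,63,.8,-5,-80],loss='soft_l1');p=r.x
print(np.round(p,3),np.round(f(p),1))
R,o=frame(p);x,y=p[3:5]
hub=o+R@[x+6,y+150,0];cra=o+R@[x,y,0]
print('hub',hub,'cradle',cra)
# knob angle
c,d=ray('top',cr((316,338)))
for z in (37,48,58):
    s=((hub+R[:,2]*z-c)@R[:,2])/(d@R[:,2]);k=R.T@(c+s*d-hub);print('knob',np.round(k,1),np.arctan2(-k[1],k[0])%6.283,np.hypot(*k[:2]))
np.savez('st.npz',R=R,hub=hub,cra=cra)
t=lambda a:np.array([(a[0]-490)/4+370,a[1]/4+205])
A=[atz('top',t(a),32) for a in ((562,72),(605,57),(637,130),(593,150))]
print('lampcorners',np.round(A,1)); ctr=np.mean(A,0);dx=(A[0]+A[1]-A[2]-A[3])/2
print(ctr,dx,np.degrees(np.arctan2(dx[1],dx[0])),np.linalg.norm(dx),'side',proj('side',ctr))
s=manip.state();print(s['tcp_pos'],Rn.from_quat(s['orientation'],scalar_first=True).as_matrix().round(3),s['force'],s['t'],manip.grasp_offset)
# target rotations
cur=Rn.from_quat(s['orientation'],scalar_first=True)
a=np.arctan2(dx[1],dx[0])
for sg in (1,-1):
    yv=sg*np.array([-np.sin(a),np.cos(a),0]);zv=np.array([0,0,-1.]);T=Rn.from_matrix(np.c_[np.cross(yv,zv),yv,zv]);print('grip rot',(T*cur.inv()).as_rotvec(degrees=True))
    yv=sg*R[:,1];zv=-R[:,2];T2=Rn.from_matrix(np.c_[np.cross(yv,zv),yv,zv]);print('place rot',(T2*T.inv()).as_rotvec(degrees=True))
```

```text
[ 5.61229e+02  6.33670e+01  8.39000e-01 -3.95000e-01 -8.88420e+01] [-0.   3.6  1.   0.5 -0.9 -0.6 -1.2 -0.7 -0.1  0.3  0.  -0.6  0.1  0.3
  0.2  0.   0.7 -0.1 -1.2 -1.2]
hub [518.99233883 107.86362281  92.80242171] cradle [627.06925496   3.71766657  89.80242171]
knob [-37.8 -41.8  37. ] 2.305081559368509 56.3563386609787
knob [-32.5 -41.4  48. ] 2.2373271379723856 52.63598100402985
knob [-27.8 -40.9  58. ] 2.1671869328772115 49.49308384444215
lampcorners [[ 499.8 -360.3   32. ]
 [ 511.6 -397.5   32. ]
 [ 448.8 -421.8   32. ]
 [ 432.9 -383.6   32. ]]
[ 473.27894306 -390.7930402    32.        ] [64.86195111 23.83901018  0.        ] 20.180125770217067 69.10406000184672 side [[287.98884522 163.89732951]]
[ 230.64726867 -660.90858757  213.93245488] [[ 0.944  0.329 -0.   ]
 [ 0.329 -0.944  0.   ]
 [ 0.    -0.    -1.   ]] [-0.05578875 -0.00858931  0.47000055] 2.0 18.8
grip rot [-1.00533970e-04  2.52376608e-03 -1.79055652e+02]
place rot [ 16.9884918  -25.07998104  27.22048698]
grip rot [-1.61511653e-03 -6.43380055e-05  9.44347754e-01]
place rot [ 16.9884918  -25.07998104  27.22048698]
```

Request:
carry_out --pt "30 34 0 0 0 0.2 0" --pt "30 34 0 0 0 0.2 0" --pt "30 34 0 0 0 0.2 0" --pt "30 34 0 0 0 0.2 0" --pt "30 34 0 0 0 0.2 0" --pt "30 34 0 0 0 0 0" --pt "30 34 0 0 0 0 0" --pt "30 30 0 0 0 0 0" --pt "0 0 -30 0 0 0 0" --pt "0 0 -30 0 0 0 0" --pt "0 0 -30 0 0 0 0" --pt "0 0 -20 0 0 0 0" --pt "0 0 0 0 0 0 0"

```text
t: 3.62
tcp_pos: [478.4, -384.3, 103.1]
orientation: [0.002, 0.984, 0.176, 0.001]
force: [-0.4, 0.0, 0.0]
finger_gap: 91.4
```

Request:
carry_out --pt "-5 -7 -18 0 0 0 0" --pt "0 0 -15 0 0 0 0" --pt "0 0 0 0 0 0 0"

```text
t: 4.0
tcp_pos: [473.7, -392.8, 69.6]
orientation: [0.003, 0.984, 0.176, 0.002]
force: [0.4, 0.1, -0.3]
finger_gap: 91.2
```

Run:
```python
from h import *
s=manip.state();print(s['tcp_pos'])
o=[]
for c,(u,v) in (('side',(288,155)),('top',(397,232))):
    im=read_camera(c);im=cv2.resize(im[v-35:v+35,u-35:u+35],None,fx=5.5,fy=5.5,interpolation=cv2.INTER_CUBIC)
    R=Rn.from_quat(s['orientation'],scalar_first=True).as_matrix();t=np.array(s['tcp_pos'])
    for X in (t,t-[0,0,t[2]-32],t-[0,0,t[2]]):
        q=(proj(c,X)[0]-[u-35,v-35])*5.5;cv2.circle(im,tuple(q.astype(int)),4,(255,0,0),1)
    o.append(im)
cv2.imwrite('pics/g1.png',np.hstack(o)[:,:,::-1])
```

```text
[ 473.65826668 -392.8285539    69.57276083]
```

View pics/g1.png

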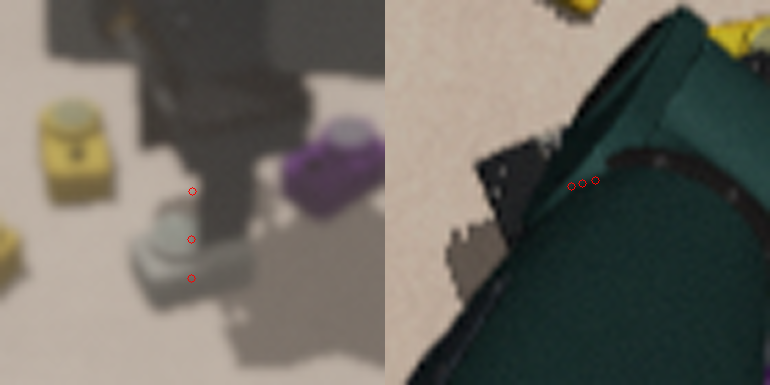

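Request:
carry_out --pt "0 1 -20 0 0 0 0" --pt "0 0 -20 0 0 0 0" --pt "0 0 -12 0 0 0 0" --pt "0 0 -6 0 0 0 0" --pt "0 0 0 0 0 0 0" --pt "0 0 0 0 0 0 255" --pt "0 0 0 0 0 0 255" --pt "0 0 0 0 0 0 255" --pt "0 0 0 0 0 0 255" --pt "0 0 0 0 0 0 255" --pt "0 0 0 0 0 0 255" --pt "0 0 0 0 0 0 255"

```text
t: 5.6
tcp_pos: [475.0, -392.4, 10.0]
orientation: [0.005, 0.984, 0.176, 0.003]
force: [-0.4, -0.4, -0.4]
finger_gap: 43.9
```

Request:
carry_out --pt "0 0 30 0 0 0 255" --pt "0 0 40 0 0 0 255" --pt "0 0 40 0 0 0 255" --pt "0 0 40 0 0 0 255" --pt "0 15 15 0 0 0 255" --pt "10 30 0 1.7 -2.5 2.7 255" --pt "12 35 0 1.7 -2.5 2.7 255" --pt "12 35 0 1.7 -2.5 2.7 255" --pt "12 35 0 1.7 -2.5 2.7 255" --pt "12 35 0 1.7 -2.5 2.7 255" --pt "12 35 0 1.7 -2.5 2.7 255" --pt "12 35 0 1.7 -2.5 2.7 255" --pt "12 35 0 1.7 -2.5 2.7 255" --pt "12 35 0 1.7 -2.5 2.7 255" --pt "10 30 0 1.7 -2.5 2.7 255" --pt "0 0 0 0 0 0 255"

```text
t: 7.6
tcp_pos: [582.5, -14.1, 167.1]
orientation: [-0.112, 0.879, 0.397, 0.238]
force: [-0.3, 0.4, -1.1]
finger_gap: 43.8
```

```bash
cat >> h.py <<'E'
def err(hgt,pt='cra'):
    S=np.load('st.npz');R=S['R'];s=manip.state();cur=Rn.from_quat(s['orientation'],scalar_first=True)
    yv=-R[:,1];zv=-R[:,2];T=Rn.from_matrix(np.c_[np.cross(yv,zv),yv,zv])
    tgt=S[pt]+R@np.array(hgt,float)
    print('dpos',np.round(tgt-s['tcp_pos'],1),'drot',(T*cur.inv()).as_rotvec(degrees=True).round(2),'deckcoords',np.round(R.T@(np.array(s['tcp_pos'])-S[pt]),1),'F',np.round(s['force'],1),s['finger_gap'],s['t'])
E
python3 - <<'E'
from h import *
err([0,0,90]); print(np.load('st.npz')['R'][:,2])
save('top','t2');im=save('side','s2')
S=np.load('st.npz');c,R=S['cra'],S['R']
im=cv2.resize(im[140:340,130:350],None,fx=3,fy=3,interpolation=cv2.INTER_CUBIC)
s=manip.state();Rt=Rn.from_quat(s['orientation'],scalar_first=True).as_matrix()
u=s['tcp_pos']+Rt@[0,0,10]
for X in [u,c]+[c+R@np.array([a,b,0]) for a in(-39,39) for b in (-36,36)]: cv2.circle(im,tuple(((proj('side',X)[0]-[130,140])*3).astype(int)),4,(255,0,0),1)
cv2.imwrite('pics/s2c.png',im[:,:,::-1])
E
```

```text
dpos [ 14.4 -15.6   0.6] drot [-0.68  0.03 -0.65] deckcoords [ 1.4 21.2 88.5] F [-0.3  0.4 -1.1] 43.82344066495884 7.6
[-0.33427241 -0.37183592  0.8660254 ]
```

View pics/s2c.png

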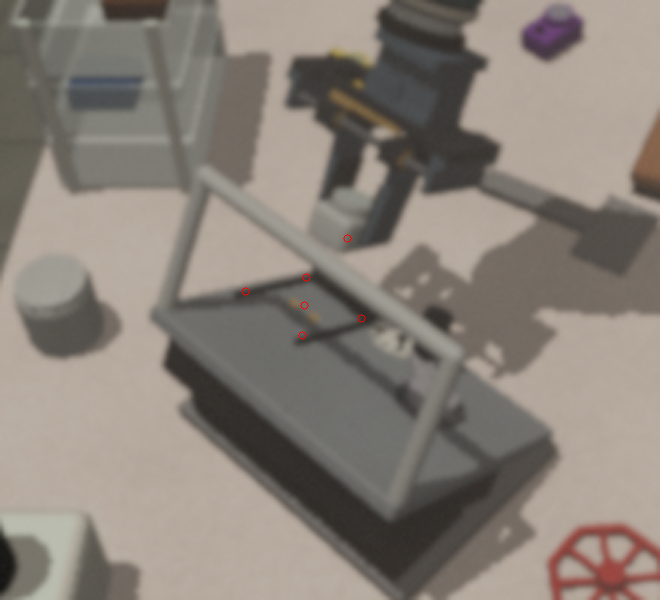

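Request:
carry_out --pt "14 -16 0 -0.7 0 -0.6 255" --pt "0 0 0 0 0 0 255" --pt "5 5.6 -13 0 0 0 255" --pt "5 5.6 -13 0 0 0 255" --pt "5 5.6 -13 0 0 0 255" --pt "5 5.6 -13 0 0 0 255" --pt "0 0 0 0 0 0 255"

```text
t: 8.57
tcp_pos: [618.4, -10.3, 110.7]
orientation: [-0.104, 0.884, 0.391, 0.235]
force: [-1.2, -0.1, -1.6]
finger_gap: 44.1
```

```bash
python3 -c "
from h import *
err([1,0,13])"
```

```text
dpos [ 4.9  9.9 -9.1] drot [ 0.18 -0.12  0.29] deckcoords [-3.6 -2.9 26.2] F [-1.2 -0.1 -1.6] 44.11372485157518 8.575
```

Request:
carry_out --pt "2 6.5 3.5 0.2 0 0.3 255" --pt "0 0 0 0 0 0 255" --pt "1.3 1.5 -3.5 0 0 0 255" --pt "1.3 1.5 -3.5 0 0 0 255" --pt "1 1.1 -2.6 0 0 0 255" --pt "0 0 0 0 0 0 255"

```text
t: 9.32
tcp_pos: [624.8, 0.7, 105.3]
orientation: [-0.106, 0.882, 0.393, 0.236]
force: [-0.0, -0.2, -0.4]
finger_gap: 44.0
```

```bash
python3 -c "
from h import *
err([1,0,10])"
```

```text
dpos [-0.5 -0.1 -6.4] drot [-0.01 -0.03 -0.03] deckcoords [ 4.5 -0.3 15.3] F [-0.  -0.2 -0.4] 43.98164032739663 9.325
```

Request:
carry_out --pt "0.6 0.7 -1.8 0 0 0 255" --pt "0.6 0.7 -1.8 0 0 0 255" --pt "0 0 0 0 0 0 255"

```text
t: 9.7
tcp_pos: [626.1, 2.1, 101.5]
orientation: [-0.106, 0.882, 0.393, 0.236]
force: [-0.2, -0.1, -1.7]
finger_gap: 43.8
```

Request:
carry_out --pt "0.5 0.6 -1.4 0 0 0 255" --pt "0 0 0 0 0 0 255"

```text
t: 9.95
tcp_pos: [626.6, 2.8, 100.0]
orientation: [-0.106, 0.882, 0.393, 0.236]
force: [0.6, 0.4, -1.9]
finger_gap: 44.0
```

```bash
python3 -c "
from h import *
err([1,0,10])"
```

```text
dpos [-2.3 -2.1 -1. ] drot [-0.01 -0.03 -0.02] deckcoords [ 4.2 -0.3  9.3] F [ 0.6  0.4 -1.9] 44.0164602251237 9.95
```

Request:
carry_out --pt "0.5 0.6 -1.4 0 0 0 255" --pt "0 0 0 0 0 0 255"

```text
t: 10.2
tcp_pos: [627.2, 3.3, 98.7]
orientation: [-0.106, 0.882, 0.393, 0.236]
force: [-0.5, 0.3, -1.2]
finger_gap: 44.0
```

Request:
carry_out --pt "0.5 0.6 -1.4 0 0 0 255" --pt "0 0 0 0 0 0 255"

```text
t: 10.45
tcp_pos: [627.5, 3.6, 98.2]
orientation: [-0.106, 0.882, 0.394, 0.237]
force: [-0.6, 0.5, -1.3]
finger_gap: 43.8
```

Request:
carry_out --pt "0.5 0.6 -1.4 0 0 0 255" --pt "0 0 0 0 0 0 255"

```text
t: 10.7
tcp_pos: [627.9, 3.9, 97.9]
orientation: [-0.106, 0.882, 0.394, 0.237]
force: [0.5, 0.4, -1.1]
finger_gap: 44.2
```

```bash
python3 -c "
from h import *
err([1,0,10])"
```

```text
dpos [-3.6 -3.3  1.1] drot [-0.06  0.07 -0.08] deckcoords [ 4.7 -0.5  6.6] F [ 0.5  0.4 -1.1] 44.21515896389032 10.7
```

Request:
carry_out --pt "0 0 0 0 0 0 110" --pt "0 0 0 0 0 0 110" --pt "0 0 0 0 0 0 100" --pt "0 0 0 0 0 0 100" --pt "0 0 0 0 0 0 100"

```text
t: 11.32
tcp_pos: [628.3, 4.1, 97.6]
orientation: [-0.106, 0.882, 0.394, 0.237]
force: [0.8, 0.1, -0.9]
finger_gap: 55.4
```

Run:
```python
from h import *
err([1,0,10])
im=save('side','s3')
im=cv2.resize(im[195:285,190:320],None,fx=5,fy=5,interpolation=cv2.INTER_CUBIC)
cv2.imwrite('pics/s3c.png',im[:,:,::-1])
```

```text
dpos [-4.  -3.5  1.4] drot [-0.06  0.07 -0.08] deckcoords [ 4.9 -0.6  6.2] F [ 0.8  0.1 -0.9] 55.40403495792355 11.325
```

View pics/s3c.png

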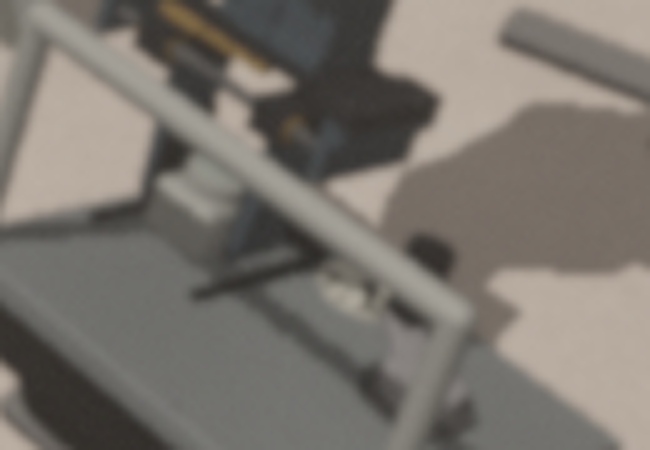

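Request:
carry_out --pt "-1.3 -1.5 3.5 0 0 0 90" --pt "-2.7 -3 7 0 0 0 90" --pt "-5 -5.6 13 0 0 0 90" --pt "-5 -5.6 13 0 0 0 90" --pt "-5 -5.6 13 0 0 0 90" --pt "-5 -5.6 13 0 0 0 90" --pt "-5 -5.6 13 0 0 0 50" --pt "0 0 0 0 0 0 0" --pt "0 0 0 0 0 0 0"

```text
t: 12.5
tcp_pos: [597.3, -31.3, 179.9]
orientation: [-0.105, 0.882, 0.394, 0.238]
force: [-1.3, -0.1, -0.6]
finger_gap: 86.0
```

Run:
```python
from h import *
err([1,0,90])
S=np.load('st.npz');c,R=S['cra'],S['R']
o=[]
for n,(u,v) in (('side',(245,245)),('top',(262,205))):
    im=save(n,n[0]+'4');im=cv2.resize(im[v-50:v+50,u-50:u+50],None,fx=4,fy=4,interpolation=cv2.INTER_CUBIC)
    for X in (c,S['hub']): cv2.circle(im,tuple(((proj(n,X)[0]-[u-50,v-50])*4).astype(int)),4,(255,0,0),1)
    o.append(im)
    print([(x['xy'],x['conf']) for x in models.spot_point('knob_mid',n)[:2]],[(x['xy'],x['conf']) for x in models.spot_point('headlamp',n)[:5]])
cv2.imwrite('pics/b4.png',np.hstack(o)[:,:,::-1])
```

```text
dpos [  0.3   2.2 -11.6] drot [-0.01  0.18 -0.03] deckcoords [  5.2  -1.3 101. ] F [-1.3 -0.1 -0.6] 85.95067078995665 12.5
[([272.5, 252.6], 0.51)] [([317.0, 213.8], 0.16)]
[([271.9, 218.5], 0.43), ([250.0, 221.5], 0.35)] [([281.8, 184.9], 0.83), ([424.4, 209.6], 0.78), ([394.2, 187.2], 0.6), ([218.6, 265.9], 0.57), ([426.4, 258.3], 0.54)]
```

View pics/b4.png

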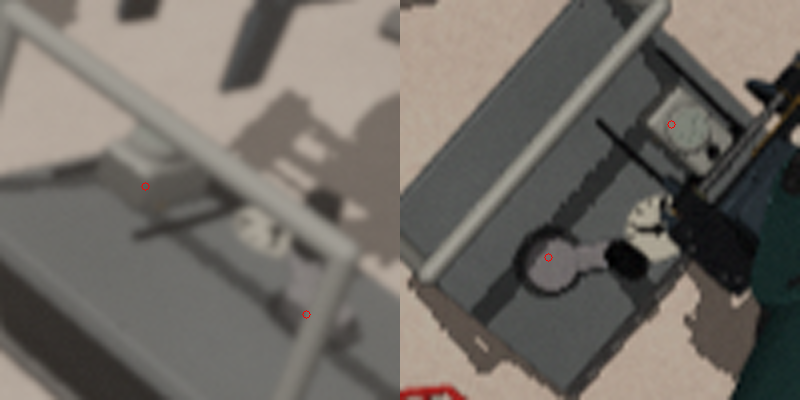

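Run:
```python
from h import *
S=np.load('st.npz');H,R=S['hub'],S['R']
def k(th,z): return H+R@np.array([55*np.cos(th),-55*np.sin(th),z])
for th in np.arange(2.0,2.8,.1): print(round(th,1),[proj(c,k(th,z))[0].round(1).tolist() for c in('side','top') for z in (37,58)])
print('obs blob side 275.5,246.8 net 272.5,252.6; top 268.8,219.5 net 271.9,218.5')
th=2.3
err([55*np.cos(th),-55*np.sin(th),80],'hub');err([55*np.cos(th),-55*np.sin(th),22],'hub');print(R)
```

```text
2.0 [[267.3, 248.7], [270.0, 241.7], [267.6, 214.8], [269.8, 216.4]]
2.1 [[269.2, 248.9], [271.9, 241.9], [268.1, 216.3], [270.3, 218.0]]
2.2 [[271.1, 249.2], [273.9, 242.2], [268.4, 217.9], [270.7, 219.5]]
2.3 [[273.1, 249.6], [275.9, 242.6], [268.6, 219.5], [270.9, 221.1]]
2.4 [[275.1, 250.1], [277.9, 243.2], [268.6, 221.1], [270.9, 222.8]]
2.5 [[277.2, 250.7], [279.9, 243.8], [268.5, 222.7], [270.8, 224.4]]
2.6 [[279.2, 251.4], [282.0, 244.5], [268.2, 224.4], [270.5, 226.1]]
2.7 [[281.2, 252.2], [284.0, 245.3], [267.8, 226.0], [270.1, 227.7]]
obs blob side 275.5,246.8 net 272.5,252.6; top 268.8,219.5 net 271.9,218.5
dpos [-95.7  58.2 -35.8] drot [-0.02  0.15 -0.05] deckcoords [  -0.8 -151.1  100.7] F [-0.7 -0.   0.2] 91.04345050256987 12.8
dpos [-76.3  79.8 -86. ] drot [-0.02  0.15 -0.05] deckcoords [  -0.8 -151.1  100.7] F [-0.7 -0.   0.2] 91.04345050256987 12.8
[[ 0.5789768  -0.74367185 -0.33427241]
 [ 0.64403871  0.66854483 -0.37183592]
 [ 0.5         0.          0.8660254 ]]
```

Request:
carry_out --pt "-16 9.7 -6 0 0 0 0" --pt "-16 9.7 -6 0 0 0 0" --pt "-16 9.7 -6 0 0 0 0" --pt "-16 9.7 -6 0 0 0 0" --pt "-16 9.7 -6 0 0 0 0" --pt "-16 9.7 -6 0 0.1 0 0" --pt "0 0 0 0 0 0 0"

```text
t: 13.68
tcp_pos: [490.1, 32.7, 138.9]
orientation: [-0.107, 0.882, 0.394, 0.235]
force: [0.3, -0.7, 0.7]
finger_gap: 91.1
```

```bash
python3 -c "
from h import *
th=2.3
err([55*np.cos(th),-55*np.sin(th),22],'hub')"
```

```text
dpos [ 30.8  16.  -45.4] drot [-0.06 -0.22 -0.13] deckcoords [-42.1 -28.8  77.5] F [ 0.3 -0.7  0.7] 91.12853020493188 13.675
```

Request:
carry_out --pt "12.3 -4.6 2.8 0 -0.2 -0.1 0" --pt "0 0 0 0 0 0 0" --pt "3.7 4.1 -9.5 0 0 0 0" --pt "3.7 4.1 -9.5 0 0 0 0" --pt "3.7 4.1 -9.5 0 0 0 0" --pt "3.7 4.1 -9.5 0 0 0 0" --pt "1.7 1.9 -4.3 0 0 0 0" --pt "0 0 0 0 0 0 0"

```text
t: 14.68
tcp_pos: [522.6, 46.8, 96.4]
orientation: [-0.106, 0.882, 0.393, 0.237]
force: [0.0, -0.3, 0.1]
finger_gap: 91.2
```

```bash
python3 -c "
from h import *
th=2.3
err([55*np.cos(th),-55*np.sin(th),22],'hub')"
```

```text
dpos [-1.6  1.8 -2.9] drot [-0.03  0.01 -0.  ] deckcoords [-35.4 -43.5  24.6] F [ 0.  -0.3  0.1] 91.1549725899756 14.675
```

Request:
carry_out --pt "-1.6 1.8 -1 0 0 0 0" --pt "0 0 0 0 0 0 120" --pt "0 0 0 0 0 0 160" --pt "0 0 0 0 0 0 190" --pt "0 0 0 0 0 0 220" --pt "0 0 0 0 0 0 255" --pt "0 0 0 0 0 0 255" --pt "0 0 0 0 0 0 255" --pt "0 0 0 0 0 0 255"

```text
t: 15.8
tcp_pos: [520.6, 48.8, 96.2]
orientation: [-0.106, 0.882, 0.393, 0.237]
force: [-1.2, -0.1, 2.9]
finger_gap: 25.5
```

```bash
cat >> h.py <<'E'
def kn():
    S=np.load('st.npz');R=S['R'];s=manip.state();q=R.T@(np.array(s['tcp_pos'])-S['hub'])
    print('deck',q.round(1),'r',np.hypot(*q[:2]).round(1),'th',(np.arctan2(-q[1],q[0])%6.2832).round(3),'Fdeck',(R.T@np.array(s['force'])).round(1),s['t'],s['finger_gap'])
E
python3 -c "
from h import *
err([0,0,22],'hub');kn()"
```

```text
dpos [-9.  50.9 15.7] drot [-0.06  0.05 -0.02] deckcoords [-35.4 -40.7  24.3] F [-1.2 -0.1  2.9] 25.532097158712357 15.8
deck [-35.4 -40.7  24.3] r 53.9 th 2.287 Fdeck [0.7 0.9 3. ] 15.8 25.532097158712357
```

```bash
cat >> h.py <<'E'
def plan(n,d,r=55,z=24,c=(0,0),g=1.0):
    kn();S=np.load('st.npz');R=S['R'];s=manip.state();q=R.T@(np.array(s['tcp_pos'])-S['hub'])
    cur=q[:2]-c;th=np.arctan2(-cur[1],cur[0]);P=[q]
    for i in range(1,n+1):
        t=th+d*i; P.append(np.array([c[0]+r*np.cos(t),c[1]-r*np.sin(t),z]))
    D=np.diff(P,axis=0); corr=D[0]-0
    # spread first-row radial/height error over 4 rows
    ideal=np.array([c[0]+r*np.cos(th),c[1]-r*np.sin(th),z]);e=ideal-q;D[0]-=e
    for i in range(min(4,n)): D[i]+=e/min(4,n)
    print([[round(float(v),1) for v in g*(R@x)] for x in D])
E
python3 -c "
from h import *
plan(6,.15)"
```

```text
deck [-35.4 -40.7  24.3] r 53.9 th 2.287 Fdeck [0.7 0.9 3. ] 15.8 25.532097158712357
[[-7.6, -0.0, -3.1], [-7.7, 1.1, -2.6], [-7.6, 2.2, -2.1], [-7.3, 3.3, -1.5], [-6.9, 4.5, -0.7], [-6.3, 5.4, -0.1]]
```

Request:
carry_out --pt "-7.6 0 -3.1 0 0 0 255" --pt "-7.7 1.1 -2.6 0 0 0 255" --pt "-7.6 2.2 -2.1 0 0 0 255" --pt "-7.3 3.3 -1.5 0 0 0 255" --pt "-6.9 4.5 -0.7 0 0 0 255" --pt "-6.3 5.4 -0.1 0 0 0 255"

```text
t: 16.55
tcp_pos: [475.8, 61.4, 84.4]
orientation: [-0.1, 0.883, 0.392, 0.237]
force: [0.6, -3.4, -1.1]
finger_gap: 25.5
```

```bash
python3 -c "
from h import *
err([0,0,24],'hub');plan(8,.15)"
```

```text
dpos [35.1 37.6 29.2] drot [0.49 0.25 0.37] deckcoords [-59.1   1.   24.4] F [ 0.6 -3.4 -1.1] 25.50017164996124 16.55
deck [-59.1   1.   24.4] r 59.1 th 3.159 Fdeck [-2.4 -2.7  0.1] 16.55 25.50017164996124
[[-5.0, 6.7, 0.8], [-4.2, 7.3, 1.4], [-3.2, 7.8, 2.0], [-2.1, 8.2, 2.5], [-1.7, 7.6, 2.6], [-0.5, 7.6, 3.1], [0.6, 7.5, 3.5], [1.8, 7.1, 3.7]]
```

Request:
carry_out --pt "-5 6.7 0.8 0.1 0 0.1 255" --pt "-4.2 7.3 1.4 0.1 0 0.1 255" --pt "-3.2 7.8 2 0.1 0 0.1 255" --pt "-2.1 8.2 2.5 0.1 0 0 255" --pt "-1.7 7.6 2.6 0 0 0 255" --pt "-0.5 7.6 3.1 0 0 0 255" --pt "0.6 7.5 3.5 0 0 0 255" --pt "1.8 7.1 3.7 0 0 0 255"

```text
t: 17.55
tcp_pos: [455.1, 120.5, 101.7]
orientation: [-0.101, 0.884, 0.392, 0.235]
force: [1.9, -3.2, -0.2]
finger_gap: 25.8
```

```bash
python3 -c "
from h import *
err([0,0,24],'hub');plan(6,.12)"
```

```text
dpos [ 55.9 -21.6  11.9] drot [0.44 0.04 0.29] deckcoords [-24.4  56.   24.4] F [ 1.9 -3.2 -0.2] 25.78741893591613 17.55
deck [-24.4  56.   24.4] r 61.1 th 4.301 Fdeck [-1.1 -3.6  0.4] 17.55 25.78741893591613
[[3.3, 5.0, 3.3], [4.0, 4.6, 3.4], [4.7, 4.2, 3.5], [5.3, 3.7, 3.5], [4.4, 3.6, 3.3], [4.9, 3.0, 3.2]]
```

```bash
python3 -c "
from h import *
plan(7,.14,c=(-3.5,4))"
```

```text
deck [-24.4  56.   24.4] r 61.1 th 4.301 Fdeck [-1.1 -3.6  0.4] 17.55 25.78741893591613
[[2.7, 6.2, 3.6], [3.7, 5.7, 3.8], [4.5, 5.1, 3.8], [5.3, 4.3, 3.8], [5.7, 3.5, 3.7], [6.3, 2.6, 3.6], [6.7, 1.7, 3.3]]
```

Request:
carry_out --pt "2.7 6.2 3.6 0.1 0 0.1 255" --pt "3.7 5.7 3.8 0.1 0 0.1 255" --pt "4.5 5.1 3.8 0.1 0 0.1 255" --pt "5.3 4.3 3.8 0 0 0 255" --pt "5.7 3.5 3.7 0 0 0 255" --pt "6.3 2.6 3.6 0 0 0 255" --pt "6.7 1.7 3.3 0 0 0 255"

```text
t: 18.42
tcp_pos: [481.7, 148.0, 122.8]
orientation: [-0.103, 0.884, 0.395, 0.229]
force: [-21.7, -14.0, 19.3]
finger_gap: 25.5
```

```bash
python3 -c "
from h import *
err([0,0,24],'hub');plan(7,.14,c=(-3.5,4))"
```

```text
dpos [ 29.3 -49.   -9.2] drot [ 0.67 -0.6  -0.17] deckcoords [19.2 54.6 23.5] F [-21.7 -14.   19.3] 25.451079378311324 18.425
deck [19.2 54.6 23.5] r 57.9 th 5.051 Fdeck [-11.9   6.7  29.2] 18.425 25.451079378311324
[[6.6, 1.8, 3.5], [7.0, 0.8, 3.2], [7.2, -0.2, 2.8], [7.3, -1.2, 2.4], [7.2, -2.0, 1.9], [7.0, -2.9, 1.4], [6.6, -3.8, 0.9]]
```

Run:
```python
from h import *
o=[]
for n,(u,v) in (('side',(270,235)),('top',(250,215))):
    im=save(n,n[0]+'5');im=cv2.resize(im[v-60:v+60,u-50:u+50],None,fx=4,fy=4,interpolation=cv2.INTER_CUBIC)
    o.append(im)
cv2.imwrite('pics/b5.png',np.hstack(o)[:,:,::-1]);kn();print(manip.state()['ft_torque'])
```

```text
deck [21.1 53.4 23.8] r 57.4 th 5.089 Fdeck [ 3.3  2.4 16.7] 18.525 25.192127142622443
[ 0.53740697 -0.06334992  0.19110186]
```

View pics/b5.png

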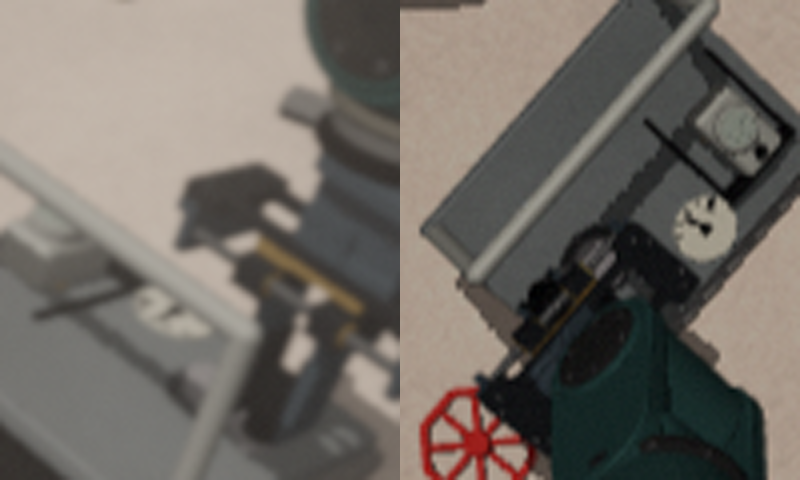

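```bash
python3 -c "
from h import *
err([0,0,24],'hub');plan(7,.14,c=(-3.5,4),z=24.8)"
```

```text
dpos [ 27.4 -49.4 -10.4] drot [ 0.62 -0.45 -0.12] deckcoords [21.1 53.4 23.8] F [-5.4 -2.4 16.1] 25.192127142622443 18.525
deck [21.1 53.4 23.8] r 57.4 th 5.089 Fdeck [ 3.3  2.4 16.7] 18.525 25.192127142622443
[[6.7, 1.5, 3.5], [7.0, 0.5, 3.2], [7.2, -0.5, 2.8], [7.2, -1.5, 2.4], [7.1, -2.3, 1.8], [6.9, -3.2, 1.3], [6.5, -4.1, 0.8]]
```

Request:
carry_out --pt "6.7 1.5 3.5 0.2 -0.1 0 255" --pt "7 0.5 3.2 0.2 -0.1 0 255" --pt "7.2 -0.5 2.8 0.2 -0.1 0 255" --pt "7.2 -1.5 2.4 0 -0.1 0 255"

```text
t: 19.02
tcp_pos: [509.5, 148.9, 134.9]
orientation: [-0.107, 0.882, 0.395, 0.234]
force: [1.2, -0.5, -3.0]
finger_gap: 25.3
```

```bash
python3 -c "
from h import *
err([0,0,24],'hub');plan(7,.14,c=(-3.5,4),z=24.8)"
```

```text
dpos [  1.5 -49.9 -21.3] drot [ 0.05 -0.3  -0.26] deckcoords [41.9 34.5 24.4] F [ 1.2 -0.5 -3. ] 25.284689868184667 19.025
deck [41.9 34.5 24.4] r 54.3 th 5.595 Fdeck [-1.1 -1.3 -2.8] 19.025 25.284689868184667
[[7.2, -2.0, 2.0], [6.9, -2.9, 1.5], [6.6, -3.8, 1.0], [6.1, -4.6, 0.5], [5.5, -5.3, -0.1], [4.8, -5.9, -0.7], [4.0, -6.4, -1.2]]
```

Request:
carry_out --pt "7.2 -2 2 0 0 0 255" --pt "6.9 -2.9 1.5 0 -0.1 -0.1 255" --pt "6.6 -3.8 1 0 -0.1 -0.1 255" --pt "6.1 -4.6 0.5 0 0 0 255" --pt "5.5 -5.3 -0.1 0 0 0 255" --pt "4.8 -5.9 -0.7 0 0 0 255" --pt "4 -6.4 -1.2 0 0 0 255"

```text
t: 19.9
tcp_pos: [550.5, 117.2, 137.0]
orientation: [-0.108, 0.882, 0.395, 0.233]
force: [-6.9, -2.4, 3.3]
finger_gap: 25.6
```

```bash
python3 -c "
from h import *
err([0,0,24],'hub');plan(10,.15,c=(-3.5,4),z=24.5)"
```

```text
dpos [-39.5 -18.3 -23.4] drot [-0.03 -0.43 -0.26] deckcoords [ 46.3 -17.1  24.2] F [-6.9 -2.4  3.3] 25.582390665605963 19.9
deck [ 46.3 -17.1  24.2] r 49.4 th 0.354 Fdeck [-3.9  3.5  6.1] 19.9 25.582390665605963
[[3.4, -7.3, -1.7], [2.3, -7.5, -2.3], [1.2, -7.6, -2.7], [0.0, -7.5, -3.1], [-1.3, -7.3, -3.6], [-2.4, -6.9, -3.9], [-3.5, -6.3, -4.0], [-4.5, -5.5, -4.1], [-5.4, -4.7, -4.1], [-6.2, -3.7, -4.0]]
```

Request:
carry_out --pt "3.4 -7.3 -1.7 0 -0.2 -0.1 255" --pt "2.3 -7.5 -2.3 0 -0.2 -0.1 255" --pt "1.2 -7.6 -2.7 0 0 0 255" --pt "0 -7.5 -3.1 0 0 0 255" --pt "-1.3 -7.3 -3.6 0 0 0 255" --pt "-2.4 -6.9 -3.9 0 0 0 255" --pt "-3.5 -6.3 -4 0 0 0 255" --pt "-4.5 -5.5 -4.1 0 0 0 255" --pt "-5.4 -4.7 -4.1 0 0 0 255" --pt "-6.2 -3.7 -4 0 0 0 255"

```text
t: 21.15
tcp_pos: [531.7, 51.9, 101.7]
orientation: [-0.11, 0.881, 0.395, 0.235]
force: [-3.8, 8.1, 3.7]
finger_gap: 25.5
```

```bash
python3 -c "
from h import *
err([0,0,24],'hub');plan(10,.15,c=(-3.5,4),z=24.5)"
```

```text
dpos [-20.7  47.   11.8] drot [-0.42 -0.34 -0.34] deckcoords [-24.2 -46.8  24.3] F [-3.8  8.1  3.7] 25.5127728473207 21.15
deck [-24.2 -46.8  24.3] r 52.7 th 2.048 Fdeck [4.8 8.3 1.5] 21.15 25.5127728473207
[[-7.0, -2.3, -3.6], [-7.4, -1.2, -3.3], [-7.7, -0.1, -2.9], [-7.8, 1.1, -2.5], [-7.7, 2.2, -2.0], [-7.4, 3.3, -1.4], [-7.0, 4.3, -0.9], [-6.4, 5.2, -0.2], [-5.7, 6.0, 0.4], [-4.8, 6.6, 1.0]]
```

Request:
carry_out --pt "-7 -2.3 -3.6 -0.2 -0.2 -0.2 255" --pt "-7.4 -1.2 -3.3 -0.2 -0.1 -0.1 255" --pt "-7.7 -0.1 -2.9 0 0 0 255" --pt "-7.8 1.1 -2.5 0 0 0 255" --pt "-7.7 2.2 -2 0 0 0 255" --pt "-7.4 3.3 -1.4 0 0 0 255" --pt "-7 4.3 -0.9 0 0 0 255" --pt "-6.4 5.2 -0.2 0 0 0 255" --pt "-5.7 6 0.4 0 0 0 255" --pt "-4.8 6.6 1 0 0 0 255"

```text
t: 22.4
tcp_pos: [463.0, 75.2, 85.5]
orientation: [-0.103, 0.883, 0.392, 0.238]
force: [2.6, 1.3, -7.1]
finger_gap: 25.3
```

```bash
python3 -c "
from h import *
err([0,0,24],'hub');plan(7,.15,c=(-3.5,4),z=24.5)"
```

```text
dpos [48.  23.8 28.1] drot [0.13 0.21 0.26] deckcoords [-57.1  19.8  24.6] F [ 2.6  1.3 -7.1] 25.27874822711454 22.4
deck [-57.1  19.8  24.6] r 60.5 th 3.475 Fdeck [-1.2 -1.  -7.5] 22.4 25.27874822711454
[[-3.9, 7.1, 1.6], [-2.8, 7.5, 2.1], [-1.7, 7.7, 2.6], [-0.6, 7.7, 3.1], [0.4, 7.5, 3.4], [1.6, 7.2, 3.7], [2.7, 6.7, 3.9]]
```

Request:
carry_out --pt "-3.9 7.1 1.6 0 0 0 255" --pt "-2.8 7.5 2.1 0 0.1 0.1 255" --pt "-1.7 7.7 2.6 0 0.1 0.1 255" --pt "-0.6 7.7 3.1 0 0 0 255" --pt "0.4 7.5 3.4 0 0 0 255" --pt "1.6 7.2 3.7 0 0 0 255"

```text
t: 23.15
tcp_pos: [456.0, 123.2, 103.5]
orientation: [-0.104, 0.882, 0.393, 0.236]
force: [8.5, 0.2, -12.3]
finger_gap: 25.2
```

```bash
python3 -c "
from h import *
err([0,0,24],'hub');plan(6,.14,c=(-3.5,4),z=24.8)"
```

```text
dpos [ 55.  -24.2  10.1] drot [0.15 0.07 0.06] deckcoords [-21.3  57.1  24.7] F [  8.5   0.2 -12.3] 25.16970140121294 23.15
deck [-21.3  57.1  24.7] r 60.9 th 4.356 Fdeck [ -1.1  -6.2 -13.6] 23.15 25.16970140121294
[[3.1, 6.0, 3.8], [4.0, 5.4, 3.9], [4.8, 4.7, 3.9], [5.6, 3.9, 3.9], [6.0, 3.2, 3.7], [6.5, 2.2, 3.5]]
```

Request:
carry_out --pt "3.1 6 3.7 0 0 0 255" --pt "4 5.4 3.8 0 0 0 255" --pt "4.8 4.7 3.8 0.1 0 0 255" --pt "5.6 3.9 3.9 0.1 0 0 255" --pt "6 3.2 3.7 0.1 0 0 255" --pt "6.5 2.2 3.5 0.1 -0.1 0 255"

```text
t: 23.9
tcp_pos: [479.4, 147.1, 121.9]
orientation: [-0.104, 0.883, 0.393, 0.233]
force: [-16.1, -14.0, 5.2]
finger_gap: 25.3
```

```bash
python3 -c "
from h import *
err([0,0,24],'hub');plan(8,.14,c=(-3.5,4),z=24.5)"
```

```text
dpos [ 31.6 -48.2  -8.3] drot [ 0.29 -0.32  0.05] deckcoords [16.9 55.7 23.8] F [-16.1 -14.    5.2] 25.292969168392794 23.9
deck [16.9 55.7 23.8] r 58.2 th 5.006 Fdeck [-15.7   2.6  15.1] 23.9 25.292969168392794
[[6.5, 2.1, 3.6], [6.9, 1.1, 3.3], [7.1, 0.1, 3.0], [7.3, -0.9, 2.6], [7.2, -1.7, 2.1], [7.1, -2.6, 1.6], [6.7, -3.5, 1.1], [6.3, -4.4, 0.6]]
```

Request:
carry_out --pt "6.5 2.1 3.6 0.1 -0.1 0 255" --pt "6.9 1.1 3.3 0.1 -0.1 0 255" --pt "7.1 0.1 3 0.1 -0.1 0 255" --pt "7.3 -0.9 2.6 0 0 0 255" --pt "7.2 -1.7 2.1 0 0 0 255" --pt "7.1 -2.6 1.6 0 0 0 255" --pt "6.7 -3.5 1.1 0 0 0 255" --pt "6.3 -4.4 0.6 0 0 0 255"

```text
t: 24.9
tcp_pos: [532.9, 137.6, 139.3]
orientation: [-0.107, 0.883, 0.394, 0.233]
force: [-1.0, 1.7, -5.5]
finger_gap: 25.4
```

```bash
python3 -c "
from h import *
err([0,0,24],'hub');plan(6,.13,c=(-3.5,4),z=24.4)"
```

```text
dpos [-21.9 -38.7 -25.7] drot [-0.01 -0.38 -0.12] deckcoords [50.5  9.6 24.5] F [-1.   1.7 -5.5] 25.40230526016507 24.9
deck [50.5  9.6 24.5] r 51.4 th 6.096 Fdeck [-2.2  1.9 -5.1] 24.9 25.40230526016507
[[5.6, -4.5, 0.2], [5.0, -5.0, -0.3], [4.4, -5.5, -0.7], [3.7, -5.9, -1.2], [2.8, -6.4, -1.7], [2.0, -6.6, -2.1]]
```

Request:
carry_out --pt "5.6 -4.5 0.2 0 -0.1 0 255" --pt "5 -5 -0.3 0 -0.1 0 255" --pt "4.4 -5.5 -0.7 0 -0.1 0 255" --pt "3.7 -5.9 -1.2 0 0 0 255" --pt "2.8 -6.4 -1.7 0 0 0 255" --pt "1 -3.3 -1 0 0 0 255" --pt "0 0 0 0 0 0 255" --pt "0 0 0 0 0 0 255"

```text
t: 25.9
tcp_pos: [555.3, 103.9, 133.3]
orientation: [-0.107, 0.882, 0.394, 0.235]
force: [-3.0, 0.8, -2.3]
finger_gap: 25.5
```

Run:
```python
from h import *
err([0,0,24],'hub');kn()
o=[]
for n,(u,v) in (('side',(245,245)),('top',(265,205))):
    im=save(n,n[0]+'6');im=cv2.resize(im[v-50:v+50,u-50:u+50],None,fx=4,fy=4,interpolation=cv2.INTER_CUBIC);o.append(im)
cv2.imwrite('pics/b6.png',np.hstack(o)[:,:,::-1])
```

```text
dpos [-44.4  -4.9 -19.7] drot [-0.03 -0.24 -0.15] deckcoords [ 38.7 -29.7  24.4] F [-3.   0.8 -2.3] 25.48204476739227 25.9
deck [ 38.7 -29.7  24.4] r 48.8 th 0.655 Fdeck [-2.4  2.8 -1.3] 25.9 25.48204476739227
```

View pics/b6.png

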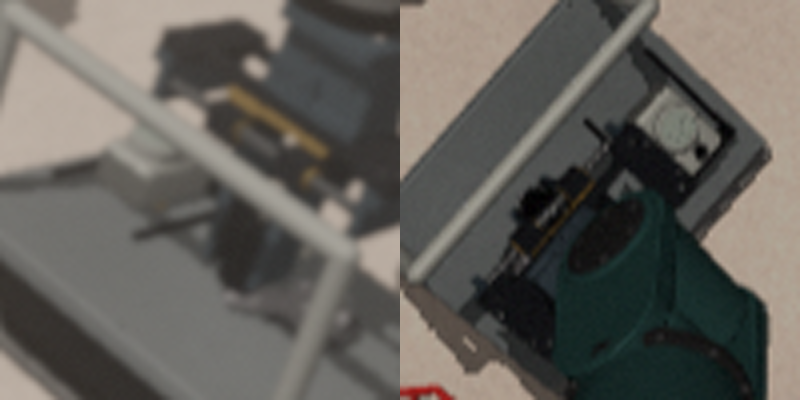

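Request:
carry_out --pt "0 0 0 0 0 0 180" --pt "0 0 0 0 0 0 120" --pt "0 0 0 0 0 0 80" --pt "0 0 0 0 0 0 60" --pt "0 0 0 0 0 0 60" --pt "-1.7 -1.9 4.3 0 0 0 60" --pt "-4 -4.5 10.4 0 0 0 60" --pt "-5 -5.6 13 0 0 0 60" --pt "-5 -5.6 13 0 0 0 60" --pt "-5 -5.6 13 0 0 0 60" --pt "-10 -10 10 0 0 0 60" --pt "-25 -20 10 0 0 0 60" --pt "-25 -20 10 0 0 0 60" --pt "-25 -20 10 0 0 0 60" --pt "0 0 0 0 0 0 60" --pt "0 0 0 0 0 0 60"

```text
t: 28.0
tcp_pos: [446.9, 5.5, 238.0]
orientation: [-0.103, 0.882, 0.394, 0.238]
force: [-0.3, 0.0, -0.3]
finger_gap: 69.9
```

Run:
```python
from h import *
kn();o=[]
for n,(u,v) in (('side',(250,265)),('top',(260,215))):
    im=save(n,n[0]+'7');im=cv2.resize(im[v-60:v+60,u-50:u+50],None,fx=4,fy=4,interpolation=cv2.INTER_CUBIC);o.append(im)
cv2.imwrite('pics/b7.png',np.hstack(o)[:,:,::-1])
for q in('boot_tree','scraper','basket','headlamp'): print(q,[(np.round(x['xy'],1).tolist(),round(x['conf'],2)) for x in models.spot_point(q,'top')[:3]])
```

```text
deck [-35.  -14.8 187.9] r 38.0 th 2.743 Fdeck [-0.3  0.2 -0.2] 28.0 69.8870148619951
boot_tree [([167.2, 216.1], 0.77)]
scraper [([338.0, 260.6], 0.62), ([262.6, 205.9], 0.34)]
basket [([220.5, 265.8], 0.89)]
headlamp [([283.6, 187.3], 0.73), ([396.2, 187.0], 0.69), ([423.2, 253.6], 0.66)]
```

View pics/b7.png

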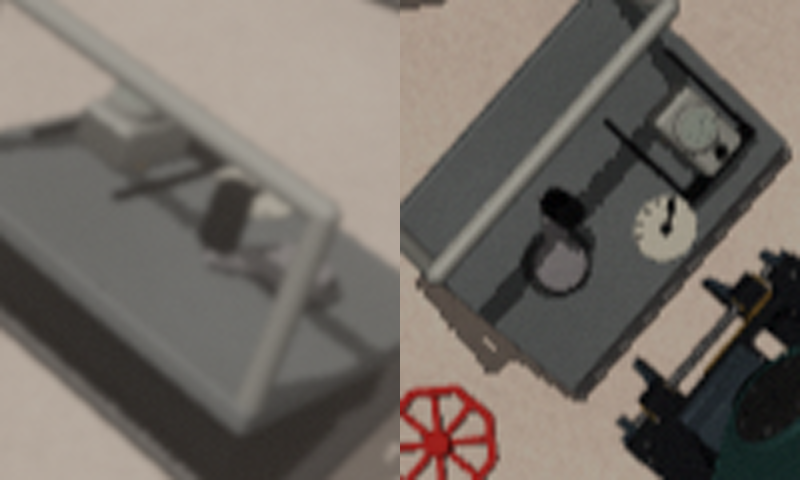

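```bash
python3 -c "
from h import *
print(manip.state()['force']);print(job_done())"
```

```text
[-0.12970172 -0.08168115 -0.16973495]
the job is handed in; nothing more can be done
None
```

I set the silver headlamp in the cradle, lens up and lengthways, and let go of it. I then gripped the crank knob and turned it steadily at about 1.2 rad/s, from about 2.3 rad to about 13.2 rad. That took it through two heavy points. I handed the job in at about 28 s, and no verdict came back.

**Last checks**
- **Gauge:** in the last picture the pointer lies on the broad full mark. The crank angle works out to a gauge value of about 2.1.
- **Headlamp:** it still sits flat in its cradle in both camera views, and the network placed it within about 4 pixels of the expected spot.
- **Bystanders:** the boot tree, scraper and basket were found within about 3 pixels of their starting places, which is roughly 10 mm and within detection error.
- **Robot:** the gripper stands clear of everything and the measured force is about zero.

**What disagreed**
- My camera estimate of the hub was about 5 mm off the circle the knob really followed. I corrected it from the measured tool positions while turning.
- The force on the tool, mostly square to the deck, reached about 32 N briefly near the first heavy point. I put it down to strain in the grip, because I saw no contact with the bar or posts.
- Crank speed was not measured directly. I judged it only from the tool positions between moves, so brief peaks would not show.

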